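# Shut the chocolate tray away

## Robot

A 6-joint arm with a two-finger parallel gripper is mounted at the origin on the work surface. World frame = base frame: x ahead of the robot, y to its left, z up, the work surface at z = 0. Lengths are in m, angles in rad, forces in N, time in s.
With the tool pointing down it reaches from about 0.2 to 0.875 m from the base axis. Payload 3.4 kg.
Tool frame: the origin (TCP) lies between the finger pads; the fingertips stand 25 mm ahead of it and the grasp point (between the pads) lies 6 mm ahead of it (r.nose_length is the z of the fingertips in the tool frame, in m); z points along the fingers, x is the direction in which the jaws open and shut, and the axes are right-handed (so a half turn about z gives the same grasp; the last joint's range is limited). The gripper opens to 94 mm and grips with 3 to 60 N. Pads are 16 mm wide; open, the fingers measure 119 mm over their backs; the gripper's body (75 mm by 177 mm) begins 78 mm behind the grasp point.
Start: joints at [1.196, 0.276, 1.505, -0, 1.361, -0.121], TCP at [0.144, 0.557, 0.23] pointing down, gripper open.
Joint ranges: [-2.89, 2.89], [-0.75, 2.08], [0.22, 2.7], [-1.18, 4.32], [0.11, 2.71], [-2.7, 2.7]. Speed limits (rad/s): [2.57, 2.57, 3.14, 3.14, 3.14, 3.14].

## Interface

Orientations are given as a unit quaternion [w, x, y, z].
In Python, from plant import r, gripper_to, inverse_kinematics, vision, models, telemetry gives the robot as it stands. Calls block until the motion is done:
- r.move_to(position, orientation): joint-space move of the TCP to a pose.
- r.move_l(position, rot=None, vel=0.15, guard=None): straight line of the TCP; rot=None keeps the orientation; vel is the mean speed in m/s. With guard (N) it stops when the force on the tool has changed by that much, and returns True; else False.
- r.movej(angles): joint-space move.
- gripper_to(opening, f_grip=None): finger opening in m; f_grip is the grip in N (None keeps the last); returns when the fingers have stopped.
- r.hold(seconds).
- inverse_kinematics(position, orientation): joint angles nearest the present ones, or None.
- vision.snapshot(name): name is "side" or "top" or "wrist"; returns the picture (400x640x3 uint8, red, green, blue); there is no depth.
- vision.get_calibration(name): a dict with "fx", "fy", "cx", "cy" (pixels), "D" ([k1, k2, p1, p2, k3] as OpenCV has them; the pictures are not rectified), "position" and "orientation" of the camera in the world. Camera axes: x right, y down, z forward; pixel columns grow to the right and rows downward; lengths in m; the calibration is good to about 2 mm. A picture is of the moment at which its call begins: read the wrist's pose just before it. get_calibration takes no time and is no camera call; for the wrist camera it gives the pose at the moment of the call.
A pose or a line that the arm cannot do raises r.PlanningError and nothing moves.
- r.sign_off(): hands the job in, once; it reports no verdict.
Trained networks look in the newest picture that a camera, given by its name, has taken for a name from the list of things; names that differ only in an ending like _2 or _b are one class to them, and where a whole thing is asked for, a point or a joint stands for the part that bears it (a point fixed in the world has none). Each returns a list of dicts, best first, with "score" (0 to 1); they miss things now and then, are a little off and sometimes report something else, mostly with a low value. They report only what shows in the picture. A call takes as long as a camera call. They do not tell look-alikes from the thing itself.
- models.boxes_of(thing, camera): "at" ([x, y, z] in m, in world coordinates, good to about 4 mm: the middle of the surface that is visible of it).
- models.regions_of(thing, camera): "pixels" (400x640 bool, what is visible of it).
- models.mark_of(thing, camera): "at" ([x, y, z] in m, in world coordinates, good to about 4 mm: a listed point, or the origin of a listed thing).
Readings, each from a call of its own:
- telemetry.current_t(): time.
- telemetry.current_joints(): joint angles.
- telemetry.current_dq(): joint speeds.
- telemetry.current_joint_efforts(): joint torques, N m.
- telemetry.current_ee_pos(): TCP position.
- telemetry.current_tool_rot(): TCP orientation.
- telemetry.current_wrist_force(): force on the tool from outside, world axes, zero at the start.
- telemetry.current_torque(): the same for the moment, N m.
- telemetry.current_opening(): finger opening in m.
Only numpy, scipy, OpenCV 4.12 (cv2) and the standard library are available. Lean on these libraries where they do the work, as an engineer would, in place of code of your own. Each camera call takes 0.05 s, during which the arm holds its last target.

## Task

The tray of wrapped chocolates is sticking out of its little wooden cabinet. With the fingertips, push the tray all the way in until it stops, without lifting or tipping it, and then push the cabinet's door fully shut. Keep the chocolates in the tray, and leave the bowls, jar and other things around it where they are.

Things in the scene. Friction and masses are not known exactly. Their poses are not given: they have to be found in the camera images.
- cabinet: Low plywood tray cabinet, fixed. Origin: on the table (z = 0), mid-mouth; its x points into the cabinet (the way the tray goes in), y left along the mouth, z up. Hood: x = 0 to 148 mm, 204 mm wide, top 74 mm above the table. Before it a base board, top 10 mm above the table, out to x = -140 mm, with two guide rails 8 mm high, 166 mm apart, between which the tray slides.
- tray: Loose open aluminium tray of chocolates, 130 mm (cabinet x) by 160 mm (y), walls 36 mm high, 6 mm thick, about 0.35 kg, on the base board between the rails, sticking 50 to 95 mm out of the mouth. Origin: centre of its underside; axes as the cabinet's. Home, against the back stop, its origin is at cabinet x = 63 mm. Slides with 2 to 5 N.
- tray_front (a point): middle of the outer face of the tray's front wall (the one towards the robot), at half its height; with the tray fully home it is 2 mm outside the mouth (cabinet x = -2 mm), just clear of the roof's edge
- door (a joint): angle of the cabinet's wooden door in rad: 0 = shut across the mouth (a stop), growing as it swings out to the left; starts at 1.75 to 2.2. Panel 190 mm wide, 10 mm thick, 20 to 72 mm above the table. At angle a it runs from the hinge along cabinet (-sin a, -cos a); its outer face looks along (-cos a, sin a). 0.15 kg, stays where left, moves with about 0.5 N.
- door_face (a point): point on the door's outer face, 120 mm from the hinge, 46 mm above the table (mid height). A small steel knob, 16 mm across, stands 20 mm off the same face 178 mm from the hinge
- door_hinge (a point): point on the door's upright hinge axis (mid thickness of the panel), 46 mm above the table, at the left end of the mouth: cabinet x = -12 mm, y = 97 mm
- sweet0: loose wrapped chocolate in the tray, 26 mm across, 18 mm high; origin at the centre of its underside
- sweet1: loose wrapped chocolate in the tray, 26 mm across, 18 mm high; origin at the centre of its underside
- sweet2: loose wrapped chocolate in the tray, 26 mm across, 18 mm high; origin at the centre of its underside
- sweet3: loose wrapped chocolate in the tray, 26 mm across, 18 mm high; origin at the centre of its underside
- sweet4: loose wrapped chocolate in the tray, 26 mm across, 18 mm high; origin at the centre of its underside
- bowl: Bystander, loose: blue plastic bowl of wrapped chocolates, 136 mm across, 50 mm high, left of the cabinet; origin at the centre of its underside
- pot: Bystander, loose: aluminium pot of dark chocolates, 112 mm across, 60 mm high, right of the cabinet; origin at the centre of its underside
- jar: Bystander, loose: closed jar, 52 mm across, 75 mm high, right of the guide rails; origin at the centre of its underside
- wrappers: Bystander, loose: cardboard box of wrapper papers, 90 x 70 mm, 30 mm high, right of the guide rails near the robot; origin at the centre of its underside
- carton: Bystander, loose: closed cardboard carton, 60 x 90 x 35 mm high, beside the cabinet on the left; origin at the centre of its underside
- cup: Bystander, loose: steel cup, 72 mm across, 80 mm high, to the right of the jar; origin at the centre of its underside
- mould: Bystander, loose: flat grey chocolate mould, 50 x 100 x 12 mm, to the right near the robot; origin at the centre of its underside
There are look-alikes about, which are no part of the job. Leave any green, orange or pink look-alike of the tray alone.

How it is judged:
On the way, in this order (a step that is already met when the one before it is completed fails the run):
1. the tray is fully in (within 5 mm of the back stop) while the door is still open (over 0.3 rad) (x of tray in the frame of cabinet between 0.058 and 0.068 m and value of joint door above 0.3 rad), for 0.2 s.
2. the door is shut (under 0.05 rad) (value of joint door below 0.05 rad), for 0.2 s.
At the end, for the whole second after the job is handed in: The tray lies on its board within 5 mm of fully home and at rest, the door is shut to under 0.05 rad, the five chocolates are in the tray, and no bystander has moved more than 25 mm (x of tray in the frame of cabinet between 0.058 and 0.068 m and value of joint door below 0.05 rad and linear speed of tray below 0.01 m/s and z of tray in the frame of cabinet between 0.006 and 0.014 m and distance between each of sweet0, sweet1, sweet2, sweet3, sweet4 and tray below 0.1 m and distance of each of bowl, pot, jar, wrappers, carton, cup, mould from where it was at the start of the episode below 0.025 m); the robot touches nothing.
It fails at once if the tray is lifted or tipped (z of tray in the frame of cabinet above 0.02 m or angle between tray's own z axis and vertical above 0.15 rad).
It fails at once if a chocolate is lifted or knocked out of the tray ((z of sweet0 in the frame of tray above 0.03 m or distance between sweet0 and tray above 0.11 m) or (z of sweet1 in the frame of tray above 0.03 m or distance between sweet1 and tray above 0.11 m) or (z of sweet2 in the frame of tray above 0.03 m or distance between sweet2 and tray above 0.11 m) or (z of sweet3 in the frame of tray above 0.03 m or distance between sweet3 and tray above 0.11 m) or (z of sweet4 in the frame of tray above 0.03 m or distance between sweet4 and tray above 0.11 m)).
It fails at once if a bystander is moved more than 25 mm (distance of any of bowl, pot, jar, wrappers, carton, cup, mould from where it was at the start of the episode above 0.025 m).
It also fails if it takes over 48 s, if anything falls off the work surface, if the arm or the gripper's body presses on something with over 40 N, if the wrist force passes 120 N, or if a joint passes its speed limit or range.

## Working session

There is one attempt and no reset: what is moved stays moved. The work goes in short steps, each a Python script; the robot and the scene stay as the last script left them, time stands still between calls to the robot, and variables do not carry over. Pictures are saved under pics/ and viewed, and the job is handed in when it is done.

```bash
ls; mkdir -p pics
python3 - <<'E'
from plant import r, gripper_to, inverse_kinematics, vision, models, telemetry
import cv2
print(telemetry.current_t())
for c in ["side","top"]:
    im=vision.snapshot(c); cv2.imwrite(f"pics/{c}0.png",im[:,:,::-1])
    k=vision.get_calibration(c); print(c,k)
    for n in ["cabinet","tray","tray_front","door_face","door_hinge","jar","wrappers","bowl","carton"]:
        print(n,[(([round(float(v),3) for v in d["at"]]),round(d["score"],2)) for d in models.mark_of(n,c)])
print(telemetry.current_t())
E
```

```text
pics
0.0
side {'fx': 386.1849106441677, 'fy': 386.1849106441677, 'cx': 321.11109154783566, 'cy': 195.63162884275116, 'D': array([-0.04572135,  0.        ,  0.        ,  0.        ,  0.        ]), 'position': array([-0.00443429, -0.67203341,  1.04009555]), 'orientation': array([-0.32893067,  0.88682584, -0.30636902,  0.10715674])}
cabinet [([0.587, -0.111, -0.001], 0.63)]
tray [([0.203, 0.307, 0.003], 0.91), ([0.575, -0.101, 0.011], 0.85), ([0.251, -0.467, -0.0], 0.84), ([0.509, 0.24, 0.001], 0.78), ([0.562, -0.059, 0.017], 0.37)]
tray_front [([0.509, -0.091, 0.03], 0.89), ([0.563, 0.279, 0.021], 0.86), ([0.296, -0.417, 0.017], 0.79), ([0.252, 0.263, 0.019], 0.58), ([0.589, -0.113, 0.0], 0.25)]
door_face [([0.499, 0.057, 0.051], 0.63), ([0.561, -0.061, 0.015], 0.54)]
door_hinge [([0.599, -0.011, 0.045], 0.98)]
jar [([0.528, -0.266, -0.003], 0.88)]
wrappers [([0.429, -0.255, -0.001], 0.98), ([0.314, -0.271, -0.004], 0.65)]
bowl [([0.745, 0.096, 0.003], 0.93)]
carton [([0.685, 0.224, -0.001], 0.96), ([0.534, -0.141, 0.018], 0.18)]
top {'fx': 430.92793713488715, 'fy': 430.92793713488715,
[... 277 characters left out ...]
4, -0.112, -0.002], 0.67)]
tray [([0.244, -0.469, -0.002], 0.88), ([0.57, -0.105, 0.009], 0.7), ([0.204, 0.312, 0.005], 0.7), ([0.509, 0.245, 0.001], 0.64), ([0.744, 0.091, -0.002], 0.46), ([0.594, -0.014, 0.044], 0.38)]
tray_front [([0.507, -0.09, 0.027], 0.79), ([0.567, 0.278, 0.021], 0.73), ([0.252, 0.261, 0.018], 0.67), ([0.296, -0.424, 0.019], 0.64)]
door_face [([0.504, 0.059, 0.045], 0.88)]
door_hinge [([0.598, -0.01, 0.047], 0.66)]
jar [([0.534, -0.262, 0.003], 0.76)]
wrappers [([0.428, -0.251, 0.005], 0.9), ([0.317, -0.268, -0.001], 0.66), ([0.603, -0.335, -0.002], 0.28)]
bowl [([0.743, 0.093, -0.002], 0.77)]
carton [([0.535, -0.142, 0.019], 0.48), ([0.528, -0.264, 0.002], 0.18)]
1.0
```

View pics/top0.png

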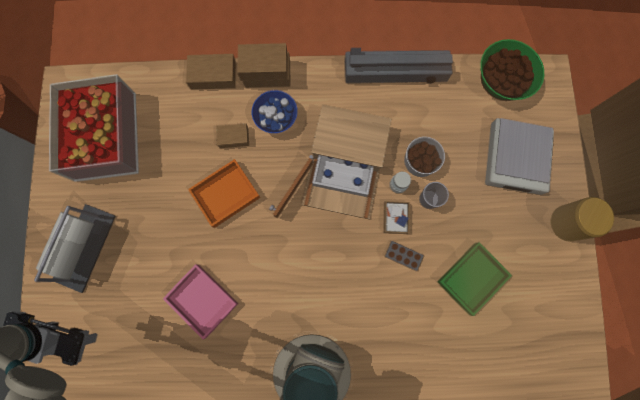

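View pics/side0.png

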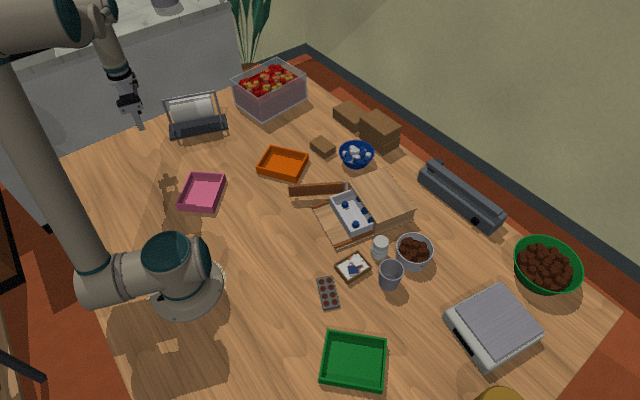

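The cabinet sits at top px (310–390, 105–215). The silver tray with blue sweets is at (343, 175), and the door is open from (313, 158) to (272, 210). The green, orange and pink trays are look-alikes. I'll overlay the cabinet pose to check it.

```bash
cat > h.py <<'E'
import numpy as np, cv2
from scipy.spatial.transform import Rotation as R
from plant import r, gripper_to, inverse_kinematics, vision, models, telemetry
O=np.array([0.5855,-0.1115]); H=np.array([0.5985,-0.0105])
YAW=np.arctan2(*(H-O)[::-1])-np.arctan2(.097,-.012)
# origin consistent with both points
c,s=np.cos(YAW),np.sin(YAW); RZ=np.array([[c,-s,0],[s,c,0],[0,0,1]])
O3=np.r_[((O)+(H-(RZ@[-.012,.097,0])[:2]))/2,0]
def W(x,y,z): return O3+RZ@np.array([x,y,z])
def q_tool(ydir): # tool z down, tool y along heading ydir (world 3-vector, horizontal)
    y=np.array(ydir)/np.linalg.norm(ydir); z=np.array([0,0,-1.]); x=np.cross(y,z)
    q=R.from_matrix(np.c_[x,y,z]).as_quat(); return q[[3,0,1,2]]
def proj(cam,P):
    k=vision.get_calibration(cam); q=k["orientation"]; Rc=R.from_quat(q[[1,2,3,0]]).as_matrix()
    K=np.array([[k["fx"],0,k["cx"]],[0,k["fy"],k["cy"]],[0,0,1]])
    pc=(np.atleast_2d(P)-k["position"])@Rc
    return cv2.projectPoints(pc,np.zeros(3),np.zeros(3),K,k["D"])[0][:,0]
def door_pt(a,rad,off,z): # off: distance outward from panel mid
    h=np.array([-.012,.097]); d=np.array([-np.sin(a),-np.cos(a)]); n=np.array([-np.cos(a),np.sin(a)])
    p=h+rad*d+off*n; return W(p[0],p[1],z)
def door_n(a): return RZ@np.array([-np.cos(a),np.sin(a),0])
def overlay(cam,im,path,tx,a,S=3):
    im=cv2.resize(im[:,:,::-1].copy(),None,fx=S,fy=S,interpolation=cv2.INTER_CUBIC)
    def poly(P,col):
        cv2.polylines(im,[np.int32(proj(cam,np.array(P))*S+S/2)],False,col,1)
    poly([W(*p) for p in [(0,.102,.074),(.148,.102,.074),(.148,-.102,.074),(0,-.102,.074),(0,.102,.074)]],(0,0,255))
    poly([W(*p) for p in [(tx-.065,.08,.046),(tx+.065,.08,.046),(tx+.065,-.08,.046),(tx-.065,-.08,.046),(tx-.065,.08,.046)]],(0,255,0))
    poly([door_pt(a,0,0,.072),door_pt(a,.19,0,.072),door_pt(a,.19,0,.02)],(255,0,255))
    u,v=np.int32(proj(cam,W(-.03,0,.03))[0]*S); u=max(u-350,0); v=max(v-280,0)
    cv2.imwrite(path,im[v:v+560,u:u+700])
E
python3 - <<'E'
from h import *
print(np.degrees(YAW),O3)
for c in ["top","side"]:
    overlay(c,cv2.imread(f"pics/{c}0.png")[:,:,::-1],f"pics/{c}0_ov.png",-.015,1.92)
print(telemetry.current_t())
for sg in (1,-1):
    for nm,P,d in [("tray",W(-.13,0,.045),-RZ[:,0]),("trayend",W(-.01,0,.045),-RZ[:,0])]+[("door%.1f"%a,door_pt(a,.12,.02,.055),door_n(a)) for a in (1.95,1.5,1,.5,0)]:
        j=inverse_kinematics(P,q_tool(sg*d)); print(sg,nm,P.round(3),None if j is None else np.round(j,2))
E
```

```text
-14.386684809257904 [ 0.5857613  -0.10946987  0.        ]
1.0
1 tray [ 0.46  -0.077  0.045] [-0.32  0.3   2.   -0.    0.84  1.51]
1 trayend [ 0.576 -0.107  0.045] [-0.3   0.45  1.74 -0.    0.95  1.52]
1 door1.9 [0.513 0.074 0.055] [ 0.01  0.36  1.88 -0.    0.91 -2.5 ]
1 door1.5 [0.484 0.029 0.055] None
1 door1.0 [ 0.478 -0.031  0.055] [-0.21  0.31  1.96 -0.    0.87  2.61]
1 door0.5 [ 0.502 -0.087  0.055] [-0.31  0.34  1.9  -0.    0.9   2.01]
1 door0.0 [ 0.549 -0.124  0.055] [-0.35  0.41  1.78 -0.    0.95  1.48]
-1 tray [ 0.46  -0.077  0.045] [-0.32  0.3   2.   -0.    0.84 -1.64]
-1 trayend [ 0.576 -0.107  0.045] [-0.3   0.45  1.74 -0.    0.95 -1.62]
-1 door1.9 [0.513 0.074 0.055] [ 0.01  0.36  1.88 -0.    0.91  0.64]
-1 door1.5 [0.484 0.029 0.055] [-0.08  0.31  1.95 -0.    0.88  0.1 ]
-1 door1.0 [ 0.478 -0.031  0.055] [-0.21  0.31  1.96 -0.    0.87 -0.53]
-1 door0.5 [ 0.502 -0.087  0.055] [-0.31  0.34  1.9  -0.    0.9  -1.13]
-1 door0.0 [ 0.549 -0.124  0.055] [-0.35  0.41  1.78 -0.    0.95 -1.67]
```

View pics/top0_ov.png

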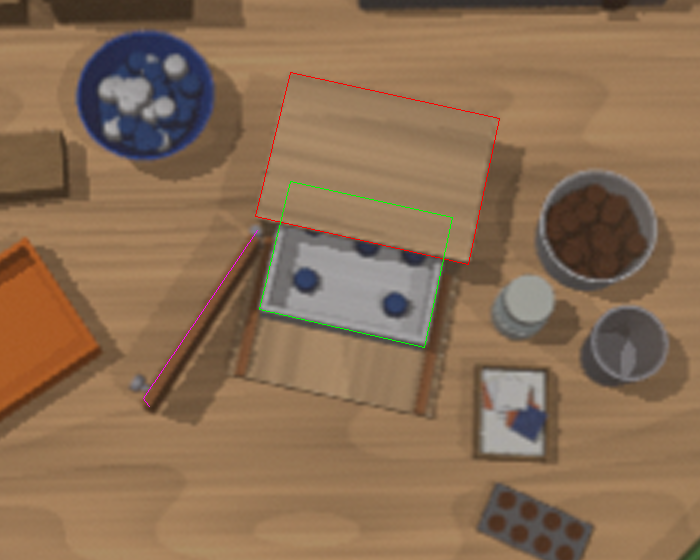

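View pics/side0_ov.png

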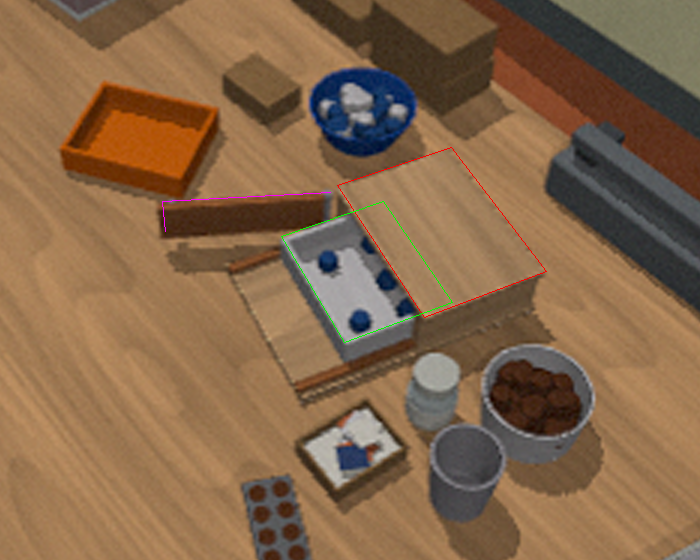

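The overlay fits both views: the tray front is at cabinet x ≈ -80 mm and the door is at about 1.9 rad. Next I push the tray.

Run:
```python
from h import *
q=q_tool(RZ[:,0])
r.move_to(W(-.11,0,.17),q); print(telemetry.current_t())
gripper_to(.06,20)
print("down guard",r.move_l(W(-.11,0,.045),vel=.12,guard=8), telemetry.current_ee_pos(),telemetry.current_t())
def cx(): return (RZ.T@(telemetry.current_ee_pos()-O3)).round(4)
print(r.move_l(W(-.03,0,.045),vel=.05,guard=15),cx(),telemetry.current_wrist_force())
for c in ["top","side"]:
    im=vision.snapshot(c); overlay(c,im,f"pics/{c}1.png",.045,1.92)
print(telemetry.current_t())
```

```text
3.5583
down guard False [ 0.47976825 -0.08231478  0.04553296] 5.45
False [-0.0299  0.      0.0452] [-1.6757413  -0.74070433 -0.72433315]
7.3
```

View pics/side1.png

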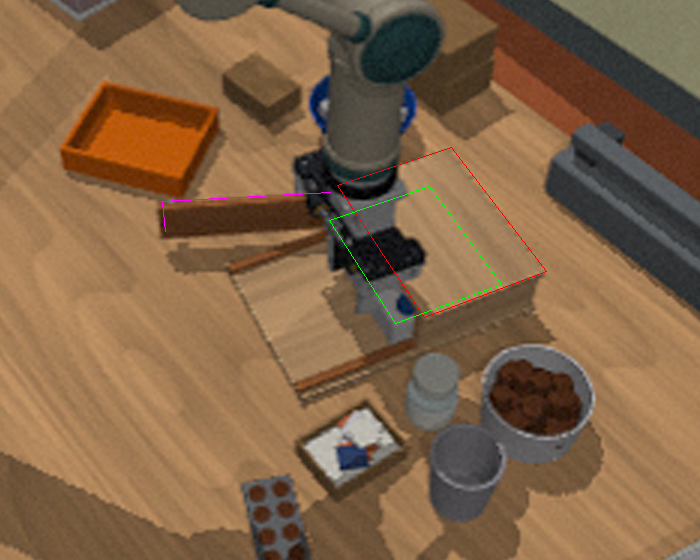

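View pics/top1.png

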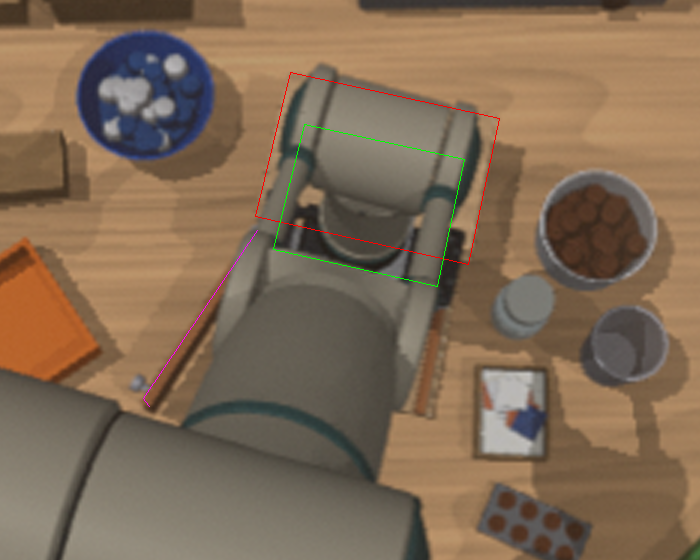

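The tray is sliding straight with the sweets still in it. I'll continue to the stop under guard.

Run:
```python
from h import *
def cx(): return (RZ.T@(telemetry.current_ee_pos()-O3)).round(4)
print(r.move_l(W(.006,0,.045),vel=.03,guard=12),cx(),telemetry.current_wrist_force())
r.hold(.3); print(cx(),telemetry.current_wrist_force())
p=RZ.T@(telemetry.current_ee_pos()-O3)
r.move_l(W(-.10,0,p[2]),vel=.15)
r.move_l(W(-.10,0,.2),vel=.25)
q0=telemetry.current_ee_pos()
r.move_l(W(-.22,.16,.2),vel=.25)
for c in ["top","side"]:
    im=vision.snapshot(c); overlay(c,im,f"pics/{c}2.png",.063,1.90); 
    for n in ["tray","tray_front","door_face"]:
        print(c,n,[(RZ.T@(d["at"]-O3)).round(3) for d in models.mark_of(n,c) if np.linalg.norm(d["at"][:2]-O3[:2])<.2])
print(telemetry.current_t())
```

```text
True [-0.0125 -0.0001  0.0444] [ 0.43040926  0.49612824 -0.12859345]
[-0.0151  0.0001  0.044 ] [ 0.2011003  -0.146037    0.58688322]
top tray []
top tray_front [array([-0.003, -0.004,  0.033])]
top door_face [array([-0.12 ,  0.145,  0.046])]
side tray [array([0.059, 0.001, 0.013])]
side tray_front []
side door_face [array([-0.126,  0.139,  0.05 ])]
11.1667
```

View pics/side2.png

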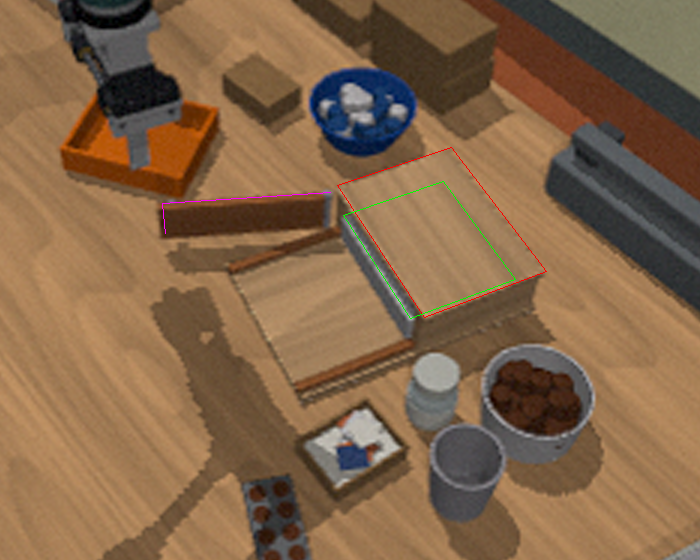

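View pics/top2.png

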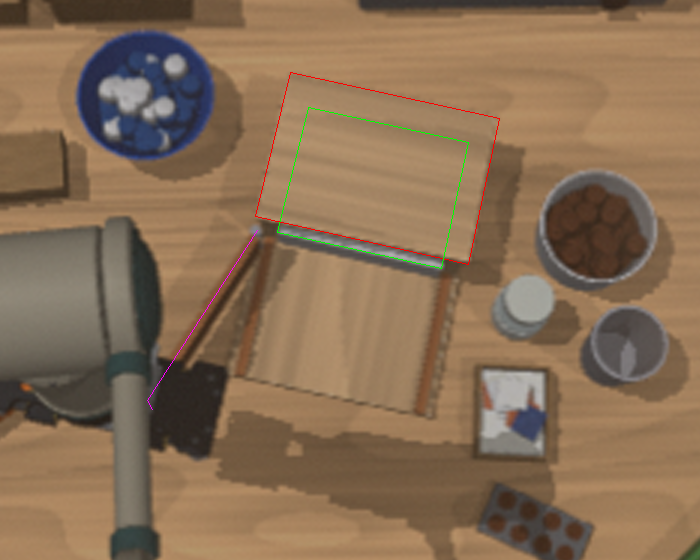

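The tray front matches the home overlay: the model puts it at -3 mm against a nominal -2 mm. One firmer push will confirm this is the stop and not a jam.

Run:
```python
from h import *
def cx(): return (RZ.T@(telemetry.current_ee_pos()-O3)).round(4)
r.move_l(W(-.10,0,.2),vel=.3)
r.move_l(W(-.06,0,.045),vel=.2)
r.move_l(W(-.025,0,.045),vel=.1)
print(r.move_l(W(.006,0,.045),vel=.03,guard=28),cx(),telemetry.current_wrist_force())
r.move_l(W(-.08,0,.045),vel=.15)
r.move_l(W(-.08,0,.2),vel=.3)
gripper_to(0.0)
a=1.9
# over the door to its outer side, turning with it
r.move_to(door_pt(a,.12,.06,.2),q_tool(-door_n(a)))
c="side"; im=vision.snapshot(c); overlay(c,im,f"pics/{c}3.png",.063,1.90)
print("tf",[(RZ.T@(d["at"]-O3)).round(3) for d in models.mark_of("tray_front",c) if np.linalg.norm(d["at"][:2]-O3[:2])<.2])
print(telemetry.current_t(),telemetry.current_opening(),telemetry.current_joints())
```

```text
True [-0.0123  0.0001  0.0437] [-0.17345918 -0.38322353 -0.03540437]
tf [array([-0.004, -0.002,  0.028])]
18.5333 0.0004635032019298354 [ 6.33161837e-02  2.43890557e-01  1.62799019e+00 -8.33069690e-05
  1.26979107e+00  6.43864513e-01]
```

View pics/side3.png

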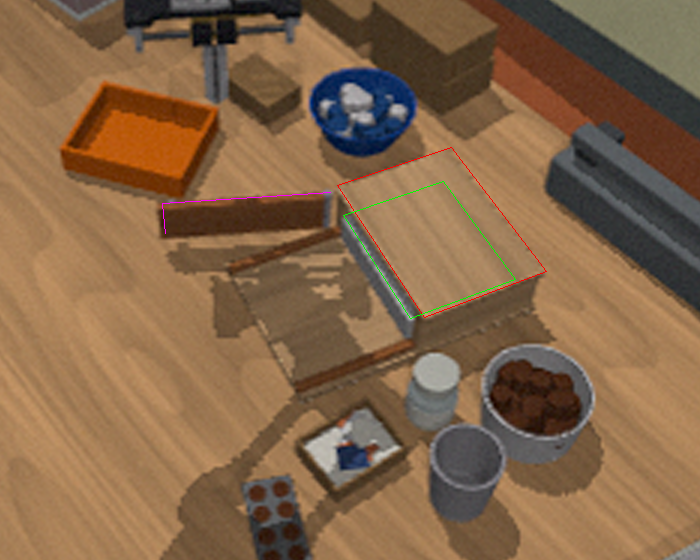

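The same stop position at 28 N confirms the tray is home. Now the door.

Run:
```python
from h import *
a=1.9; z=.06
print(r.move_l(door_pt(a,.12,.06,z),vel=.15,guard=8))
for a in [1.9,1.7,1.5,1.3,1.1,.9,.7,.5,.3,.15]:
    g=r.move_l(door_pt(a,.12,.016,z),rot=q_tool(-door_n(a)),vel=.1,guard=12)
    if g: print("guard",a,telemetry.current_wrist_force()); break
print(telemetry.current_ee_pos(),telemetry.current_wrist_force(),telemetry.current_t())
for c in ["top","side"]:
    im=vision.snapshot(c); overlay(c,im,f"pics/{c}4.png",.063,.15)
```

```text
False
[ 0.5358468  -0.11603265  0.05985168] [0.06113141 0.56208855 0.01676396] 23.675
```

View pics/side4.png

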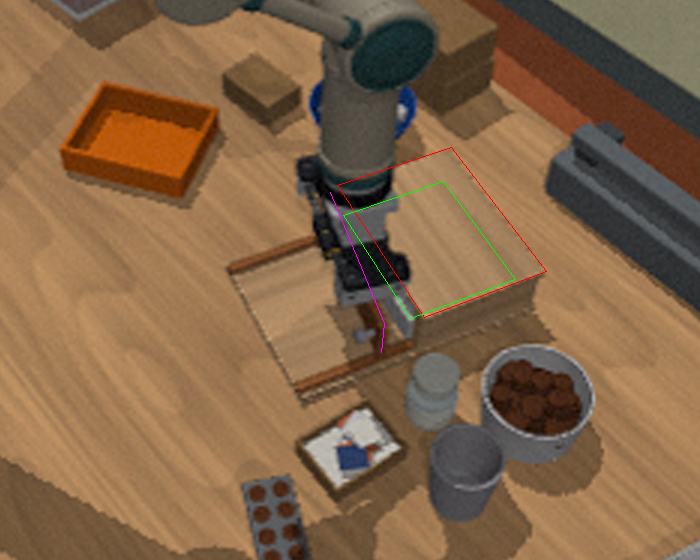

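The door has followed the fingers to about 0.15 rad. I'll finish against its stop.

Run:
```python
from h import *
z=.06
def cx(): return (RZ.T@(telemetry.current_ee_pos()-O3)).round(4)
print(r.move_l(door_pt(0,.12,.002,z),rot=q_tool(-door_n(0)),vel=.03,guard=12),cx(),telemetry.current_wrist_force())
r.hold(.3); print(cx())
r.move_l(door_pt(0,.12,.07,z),vel=.1)
r.move_l(door_pt(0,.12,.07,.2),vel=.25)
r.move_l(W(-.25,.16,.22),vel=.25)
for c in ["top","side"]:
    im=vision.snapshot(c); overlay(c,im,f"pics/{c}5.png",.063,.0)
    for n in ["door_face","jar","wrappers","bowl","carton"]:
        print(c,n,[d["at"].round(3) if n!="door_face" else (RZ.T@(d["at"]-O3)).round(3) for d in models.mark_of(n,c)][:2])
print(telemetry.current_t())
```

```text
True [-0.0266 -0.0218  0.0591] [-0.27700121  0.62096367 -0.44876757]
[-0.0276 -0.0217  0.0588]
top door_face [array([-0.014, -0.02 ,  0.046])]Traceback (most recent call last):
  File "<stdin>", line 12, in <module>
AttributeError: 'list' object has no attribute 'round'. Did you mean: 'count'?
```

View pics/top5.png

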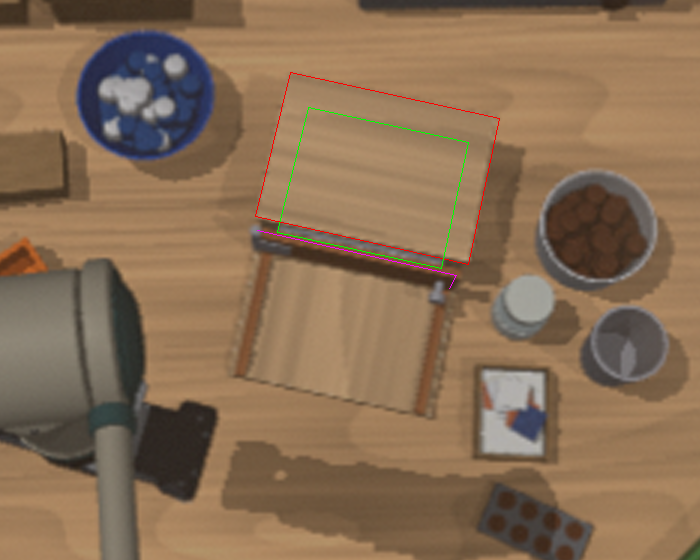

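Run:
```python
from h import *
c="side"; im=vision.snapshot(c); overlay(c,im,f"pics/{c}5.png",.063,.0)
print("df",[(RZ.T@(np.array(d["at"])-O3)).round(3) for d in models.mark_of("door_face",c)][:2],telemetry.current_t())
```

```text
df [array([-0.015, -0.026,  0.05 ])] 27.6333
```

View pics/side5.png

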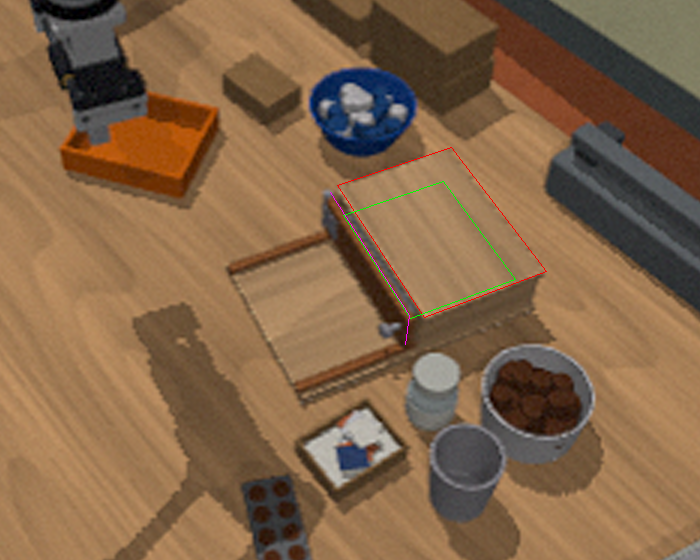

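The door lies across the mouth along the drawn shut line. The bystanders are at the same pixels as before, and the arm is clear.

```bash
python3 -c "
from plant import r,telemetry
r.sign_off(); print(telemetry.current_t())"
```

```text
the job is handed in; nothing more can be done
the job is handed in; nothing more can be done
```

I pushed the tray in to its back stop with two fingertips, then swung the door shut with the closed fingertips, and handed the job in. The clock stood at about 28 s of the allowed 48 s.

- **Tray:** a 12 N push and a second 28 N push both stopped at the same place, within 0.2 mm. That means it was against the stop and not jammed. The networks put the tray front at cabinet x = -3 and -4 mm, against -2 mm when fully home. One side-camera reading of the tray origin gave 59 mm against 63 mm, which is within the network's error but lower than the rest.
- **Door:** it stopped under the 12 N guard, with its face at about x = -16 mm. The networks read -14 and -15 mm, and shut is -17 mm. In both pictures it lies on the drawn shut line.
- **Chocolates:** after the tray was pushed in I could not see them under the roof. The tray slid straight, and nothing lay outside it in the pictures.
- **Bystanders:** they look unmoved in the before and after pictures. The script checking their positions with the networks stopped on an error, so I compared the pictures only. The carton lies at the edge of those crops, and the look-alikes were checked only where they show in them.

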